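# Push the carton down the feed lane to its stop, clear of both rails

### The arm

A 6-joint arm with a two-finger parallel gripper is mounted at the origin on the work surface; the furniture and walls round the work are solid. World frame = base frame: x ahead of the robot, y to its left, z up, the work surface at z = 0. Lengths are in m, angles in degrees, forces in N, time in s.
With the tool pointing down it reaches from about 0.3 to 0.75 m from the base axis. Payload 8.5 kg.
Tool frame: the origin (TCP) lies midway between the tips of the shut fingers; the grasp point (between the pads) lies env.tcp_to_grasp behind it (env.tcp_to_grasp is the distance from the TCP to the grasp point, in m); z points along the fingers, y is the direction in which the jaws open and shut (so a half turn about z gives the same grasp; the last joint's range is limited). The gripper opens to 85 mm and grips with 20 to 120 N. Pads are 22 mm wide; open, the fingers measure 114 mm over their backs; the gripper's body (76 mm by 85 mm) begins 54 mm behind the grasp point. The pads swing forward as they close: fully open they stand 13 mm farther back than shut.
Start: joints at [58.94, 21.807, 74.336, -0, 83.858, -12.336], TCP at [0.177, 0.521, 0.231] pointing down, gripper open.
Joint ranges: [-178.18, 178.18], [-50.72, 133.34], [12.68, 142.11], [-81.47, 261.47], [9.98, 163.14], [-165.26, 165.26]. Speed limits (degrees/s): [136.94, 136.94, 180, 180, 180, 180].

### API

Orientations are given as a 3x3 rotation matrix whose columns are the frame's x, y, z axes.
In Python, from rig import readout, imaging, job, env gives the robot as it stands.
- The arm moves only by the tool move_arm, never from a script. Its argument "motion" is a list of rows, each a list of 3 entries, a list of its own where there are three numbers: the shift along the tool's x, y, z normalised to -1 to 1, where 1 is 0.02 m, then the turn, a rotation vector about the tool's x, y, z normalised to -1 to 1, where 1 is 120 degrees, then the gripper command: -1 is shut, 1 is fully open, values between are in proportion. In form: [[[tx, ty, tz], [rx, ry, rz], claw], ...]. A call has 1 to 12 rows; each row shifts and turns the pose as measured when the row begins, along the tool's axes as they then stand; what a row does not reach is not made up. A row lasts 1/12 s, in which the tool goes at most 41.7 mm and 7.16 degrees, less where a joint would pass 70% of its speed; a pose out of reach is approached as far as the arm can. A call with a number of a shift or a turn outside -1 to 1 is refused whole. A call with a gripper value outside its range is refused whole. The fingers move at their own pace and stop on an object; "squeeze" is the grip in N (left out, the last holds). Time passes only in rows, so rows that do not move let the fingers close. It gives the time, the measured TCP pose, the force and the opening at its end, in the units of the state.
- readout.observe(): the state, without advancing time (a new reading comes with each control period).
- imaging.get_image(name): name is "scene" or "top" or "wrist"; returns a dict with "img" (384x512x3 uint8, blue, green, red), "fov_y" (degrees; the focal length in pixels is half the picture's height over the tangent of half this angle, whatever the lens; pixels are square), "cx", "cy" (the principal point, pixels), "eye" and "orientation" of the camera in the world. Camera axes: x right, y up, looking along -z (the intrinsics and any distortion apply to the point x, -y, -z); pixel columns grow to the right and rows downward; lengths in m; the calibration is good to about 2 mm. The wrist camera is an equidistant fisheye: a pixel r from the principal point sees the ray r / f radians off the axis. A picture is of the moment at which its call begins. There is no depth.
- job.close_job(): hands the job in, once; it reports no verdict.
The state is a dict: "time_s": time; "q": joint angles; "qvel": joint speeds; "joint_efforts": joint torques, N m; "position": TCP position; "tool_rot": TCP orientation; "ft_force": force on the tool from outside, world axes, zero at the start; "wrist_torque": the same for the moment, N m; "grip_width": finger opening in m.
Only numpy, scipy, OpenCV 4.12 (cv2) and the standard library are available. Lean on these libraries where they do the work, as an engineer would, in place of code of your own. Each camera call takes 0.05 s, during which the arm holds its last target.

### The job

A small carton stands askew on the board in front of a narrow feed lane. Line it up and push it between the two guide rails until it sits squarely against the end stop, then move away. The rails have just been glued down, so neither the carton nor the robot may touch them; only push the carton - do not pinch, lift or tip it - and leave the other things on the bench alone.

Things in the scene. Friction and masses are not known exactly. Their poses are not given: they have to be found in the camera images.
- lane: the feed lane: a grey board 213 x 98 x 12 mm fixed on the table, carrying two rails and an end stop. Origin on the table on the lane's centre line; +x is the direction of travel (towards the stop), +y to the left of the travel, z up. The board spans x -120 to +93 mm, y -49 to +49 mm; its top is 12 mm above the table. The part before the rails, x -120 to -30 mm, is open and free of edges. The clear width between the rails is 70 mm
- rail_left: an aluminium guide rail 110 mm long (lane x -30 to +80 mm), 9 mm wide, 10 mm high above the board (its top is 22 mm above the table); inner face at lane y = +35 mm. Fixed to the lane, its origin and axes are the lane's own. The left one as seen looking along the travel
- rail_right: an aluminium guide rail 110 mm long (lane x -30 to +80 mm), 9 mm wide, 10 mm high above the board (its top is 22 mm above the table); inner face at lane y = -35 mm. Fixed to the lane, its origin and axes are the lane's own. The right one as seen looking along the travel
- end_stop: dark steel end stop across the lane, fixed, 70 mm wide, 10 mm thick, its top 42 mm above the table; its face towards the carton is at lane x = +80 mm. Origin and axes are the lane's own
- lane_mouth (a point): the middle of the entrance between the rails, on the board's top (lane x -30 mm, y 0, 12 mm above the table); same axes as the lane. Close to the left of the lane stand fixed rows of club heads about 78 mm high, beyond the stop a drawer cabinet; before the mouth and to the right the table is open
- carton: a closed cardboard carton, loose, 64 mm long (its x, along the travel) x 54 mm wide (its y) x 50 mm high, about 0.2 to 0.4 kg, standing upright on the board before the rails, up to 15 mm to the right of the centre line or 3 mm to the left, and turned by up to 0.2 rad; it slides without rolling. Origin at the centre of its underside, x axis to its leading face, z up. Against the stop its origin is at lane x = +48 mm. On the centre line it has 8 mm of air on each side
- carton_front: the leading (+x) wall of the carton; part of it, same origin and axes
- carton_back: the rear (-x) wall of the carton; part of it, same origin and axes
- carton_left: the left (+y) wall of the carton; part of it, same origin and axes
- carton_right: the right (-y) wall of the carton; part of it, same origin and axes
- tape_roll: bystander: roll of tan packing tape lying flat, 72 mm across, 18 mm high, loose; origin at the centre of its underside
- marker_red: bystander: felt marker with a red cap lying down, 14 x 124 x 16 mm, long along its y, loose; origin at the centre of its underside
- iron_06: bystander: white-bagged iron club head standing on its sole, 43 x 105 x 78 mm, long along its y, loose; origin at the centre of its underside
Things that resemble listed ones, but are neither listed nor needed, are in the scene too. Of the things that look like the carton, the larger one is meant.

How it is judged (in metres and radians):
At the end, for the whole second after the job is handed in: The carton stands flat and still between the rails, no more than 4 mm from the end stop, within 8 mm of the centre line and within 0.1 rad of square (x of carton in the frame of lane between 0.044 and 0.052 m and y of carton in the frame of lane between -0.008 and 0.008 m and angle between the x axis of carton and the x axis of lane, either way round below 0.1 rad and angle between carton's own z axis and vertical below 0.05 rad and height (world z) of carton below 0.015 m and linear speed of carton below 0.01 m/s); the robot touches nothing.
It fails at once if the carton or the robot touches a guide rail (contact force between any of carton, the fingers, the arm and rail_left above 0.2 N or contact force between any of carton, the fingers, the arm and rail_right above 0.2 N).
It fails at once if the carton is lifted off the board or drops off it (6 mm or more) (height (world z) of carton above 0.018 m or height (world z) of carton below 0.006 m).
It fails at once if the carton is tipped by more than 0.2 rad (angle between carton's own z axis and vertical above 0.2 rad).
It fails at once if the carton is pinched: the robot presses on two opposite walls at once ((contact force between any of the fingers, the arm and carton_left above 1 N and contact force between any of the fingers, the arm and carton_right above 1 N) or (contact force between any of the fingers, the arm and carton_front above 1 N and contact force between any of the fingers, the arm and carton_back above 1 N)).
It fails at once if a bystander is moved by more than 15 mm (distance of any of tape_roll, marker_red, iron_06 from where it was at the start of the episode above 0.015 m).
It also fails if it takes over 58 s, if anything falls off the work surface, if the arm or the gripper's body presses on something with over 40 N, if the wrist force passes 120 N, or if a joint passes its speed limit or range.

## Working session

There is one attempt and no reset: what is moved stays moved. The work goes in short steps, Python scripts to look and compute and a tool call to move; the robot and the scene stay as the last step left them, time stands still between calls to the robot, and variables do not carry over. Pictures are saved under pics/ and viewed, and the job is handed in when it is done.

Besides the shell and the picture viewer there is one more tool, called after "Call:" as name(argument=value, ...), one argument or row to a line, values as JSON. move_arm: Moves the arm, as the interface text tells. Its arguments: {"type":"object","properties":{"motion":{"type":"array","items":{"type":"array"}},"squeeze":{"type":"number"}},"required":["motion"]}

```bash
mkdir -p pics; ls
python3 - <<'E'
from rig import readout, imaging, job, env
import cv2
s=readout.observe();print(s, env.tcp_to_grasp)
for n in ["scene","top","wrist"]:
    d=imaging.get_image(n);cv2.imwrite(f"pics/{n}0.png",d["img"]);print(n,{k:v for k,v in d.items() if k!="img"})
E
```

```text
pics
{'time_s': 0.0, 'q': array([ 5.89385645e+01,  2.18431266e+01,  7.43866143e+01, -3.32869589e-04,
        8.38581760e+01, -1.23353359e+01]), 'qvel': array([-0.00369428, -0.01643349,  0.0165692 , -0.03055516, -0.02143289,
        0.03235671]), 'joint_efforts': array([ 1.12691325e-04, -4.48467386e+01, -2.31279033e+01, -1.00929792e-04,
        4.77312453e-03,  1.06207683e-04]), 'position': array([0.17641441, 0.52062037, 0.23068081]), 'tool_rot': array([[-9.47064207e-01,  3.21043252e-01, -7.86756442e-04],
       [ 3.21044054e-01,  9.47063345e-01, -1.31740340e-03],
       [ 3.22164716e-04, -1.50024908e-03, -9.99998823e-01]]), 'ft_force': array([-0.29305518,  0.23842559, -0.57084497]), 'wrist_torque': array([-0.02299333,  0.04630345,  0.01872326]), 'grip_width': 0.08536219327059834} 0.0187
scene {'fov_y': 48.516525423055924, 'cx': 252.7226057213934, 'cy': 194.68380656577122, 'eye': array([-0.162915  , -0.91808745,  0.49386606]), 'orientation': array([[ 0.72945457,  0.35353944, -0.58558167],
       [-0.68392643,  0.39180398, -0.61541391],
       [ 0.01186014,  0.84941127,  0.52759817]])}
top {'fov_y': 52.918491083344556, 'cx': 249.52971814319912, 'cy': 195.41720711209976, 'eye': array([ 0.2174959 , -0.40281082,  0.89578134]), 'orientation': array([[-0.00372834,  0.99110092, -0.13306041],
       [-0.9999525 , -0.00249678,  0.0094213 ],
       [ 0.00900524,  0.13308921,  0.99106315]])}
wrist {'fov_y': 65.70646984690485, 'cx': 253.0506975137615, 'cy': 191.62002909668155, 'eye': array([0.10360656, 0.54427448, 0.37401347]), 'orientation': array([[ 3.20600026e-01, -9.03208113e-01, -2.85360698e-01],
       [ 9.47214250e-01,  3.05422837e-01,  9.74784880e-02],
       [-8.87687224e-04, -3.01549326e-01,  9.53450165e-01]])}
```

View pics/scene0.png

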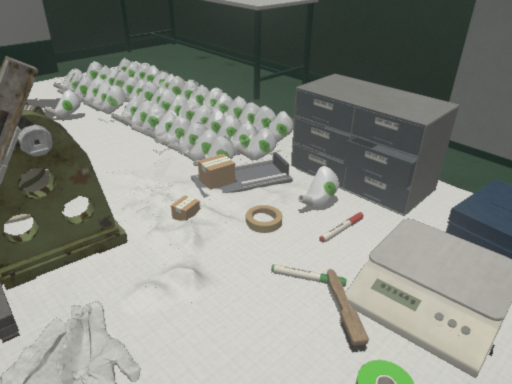

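View pics/top0.png

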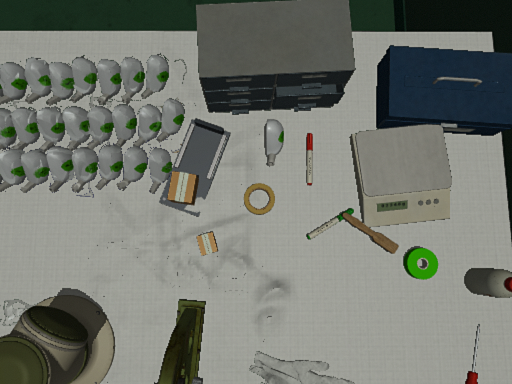

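View pics/wrist0.png

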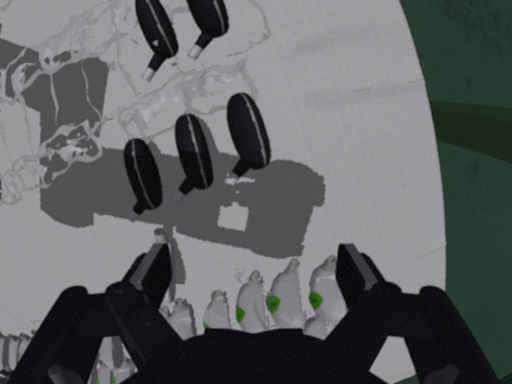

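The top view shows the lane at about (200,165), with the carton near its mouth at (183,188). Club heads stand to the left, the tape roll is at (259,199), and the smaller look-alike is at (207,243). I'll zoom in.

```bash
cat > h.py <<'E'
import numpy as np, cv2
from rig import readout, imaging, job, env
def proj(d,P):
    P=np.atleast_2d(P); c=(P-d["eye"])@d["orientation"]; f=d["img"].shape[0]/2/np.tan(np.radians(d["fov_y"]/2))
    return np.c_[d["cx"]+f*c[:,0]/-c[:,2], d["cy"]-f*c[:,1]/-c[:,2]]
def ray(d,uv,z):
    uv=np.atleast_2d(np.asarray(uv,float)); f=d["img"].shape[0]/2/np.tan(np.radians(d["fov_y"]/2))
    r=np.c_[(uv[:,0]-d["cx"])/f,-(uv[:,1]-d["cy"])/f,-np.ones(len(uv))]@d["orientation"].T
    t=(z-d["eye"][2])/r[:,2]; return d["eye"]+t[:,None]*r
def crop(d,u0,v0,u1,v1,k,name):
    cv2.imwrite(name,cv2.resize(d["img"][v0:v1,u0:u1],None,fx=k,fy=k,interpolation=cv2.INTER_CUBIC))
E
python3 - <<'E'
from h import *
d=imaging.get_image("top"); crop(d,150,110,250,220,5,"pics/top1.png")
print(proj(d,[[0,0,0]]))
d=imaging.get_image("scene"); crop(d,180,140,300,200,6,"pics/sc1.png")
E
```

```text
[[ 64.52349126 346.9174719 ]]
```

View pics/top1.png

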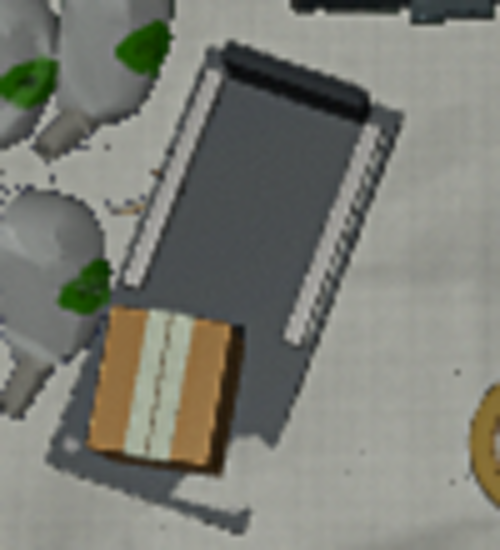

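View pics/sc1.png

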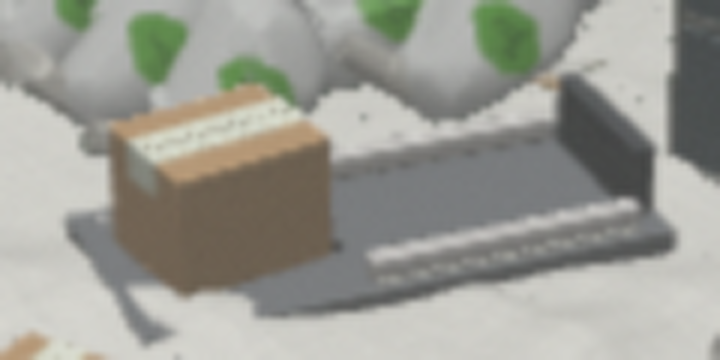

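```bash
cat >> h.py <<'E'
def carton_top(d,name=None,hue=(5,25),smin=90,roi=None,z=0.062):
    "corners of the lit carton top: orange+tape mask by brightness, minAreaRect of cast points"
E
python3 - <<'E'
from h import *
d=imaging.get_image("top")
c=lambda l:(np.array(l,float)+.5)/5-.5+[150,110]
def seg(a,b): v=b-a; return np.degrees(np.arctan2(v[1],v[0]))
L=ray(d,c([[135,285],[213,68]]),.022); R=ray(d,c([[297,340],[375,127]]),.022)
print(L,R,seg(L[0],L[1]),seg(R[0],R[1]),np.linalg.norm(L[1]-L[0]),np.linalg.norm(R[1]-R[0]))
S=ray(d,c([[230,45],[370,100]]),.042);print("stop",S,seg(S[0],S[1])+90)
C=ray(d,c([[108,308],[243,325],[218,468],[90,446]]),.062);print(C,C.mean(0))
print([seg(C[i],C[j]) for i,j in((3,0),(2,1))],seg(C[1],C[0])-90,seg(C[2],C[3])-90,[np.linalg.norm(C[i]-C[j]) for i,j in((3,0),(2,1),(0,1),(2,3))])
hsv=cv2.cvtColor(d["img"],cv2.COLOR_BGR2HSV)
print(hsv[160:215:3,175:200:4].tolist()[8:14])
E
```

```text
[[ 0.4022401  -0.24328972  0.022     ]
 [ 0.50573172 -0.27753397  0.022     ]] [[ 0.37634604 -0.31815236  0.022     ]
 [ 0.47718021 -0.35348178  0.022     ]] -18.308817306777858 -19.30900182011265 0.1090100201347665 0.10684427243474774
stop [[ 0.51003803 -0.28800714  0.042     ]
 [ 0.48395051 -0.35226624  0.042     ]] -22.09586435554712
[[ 0.38351213 -0.23897821  0.062     ]
 [ 0.3758065  -0.29828574  0.062     ]
 [ 0.31269189 -0.28831977  0.062     ]
 [ 0.3224681  -0.23258528  0.062     ]] [ 0.34861965 -0.26454225  0.062     ]
[np.float64(-5.978597628711386), np.float64(-8.973067013051772)] -7.402779011219479 -9.948863818288174 [np.float64(0.06137786879337283), np.float64(0.06389659452639632), np.float64(0.05980601766914886), np.float64(0.05658541132092039)]
[[[17, 142, 142], [43, 27, 169], [42, 30, 169], [17, 135, 145], [17, 136, 146], [17, 153, 50], [90, 18, 84]], [[17, 146, 143], [42, 30, 172], [39, 28, 174], [17, 139, 147], [17, 134, 148], [19, 172, 40], [102, 15, 84]], [[17, 143, 144], [43, 28, 175], [44, 30, 172], [17, 141, 146], [17, 135, 151], [18, 164, 42], [98, 12, 84]], [[17, 129, 146], [44, 30, 171], [46, 26, 169], [17, 138, 148], [17, 135, 155], [18, 172, 43], [105, 24, 85]], [[26, 50, 159], [40, 28, 166], [46, 28, 173], [17, 134, 150], [17, 132, 153], [16, 125, 45], [100, 18, 86]], [[46, 28, 172], [21, 60, 120], [44, 25, 171], [17, 135, 151], [17, 134, 160], [23, 43, 101], [34, 12, 151]]]
```

```bash
cat >> h.py <<'E'
def subrect(d,maskf,z,roi,k=8,pick=None):
    u0,v0,u1,v1=roi
    im=cv2.resize(d["img"][v0:v1,u0:u1],None,fx=k,fy=k,interpolation=cv2.INTER_CUBIC)
    m=maskf(im).astype(np.uint8)*255
    m=cv2.morphologyEx(m,cv2.MORPH_OPEN,np.ones((k,k),np.uint8))
    cs,_=cv2.findContours(m,cv2.RETR_EXTERNAL,cv2.CHAIN_APPROX_NONE)
    out=[]
    for c in sorted(cs,key=cv2.contourArea,reverse=True)[:3]:
        p=(c[:,0,:]+.5)/k-.5+[u0,v0]; P=ray(d,p,z)[:,:2]
        r=cv2.minAreaRect((P*1000).astype(np.float32))
        out.append(dict(c=np.array(r[0]),size=r[1],ang=r[2],px=p))
    return out,m,im
def hsv(im): return cv2.cvtColor(im,cv2.COLOR_BGR2HSV).astype(int)
def topmask(im):
    h=hsv(im); return (h[...,2]>95)&(((h[...,1]>80)&(h[...,0]<26))|((h[...,1]>20)&(h[...,0]>24)&(h[...,0]<52)&(h[...,2]>120)))
E
python3 - <<'E'
from h import *
d=imaging.get_image("top")
o,m,im=subrect(d,topmask,.062,(155,160,210,215)); cv2.imwrite("pics/m1.png",m)
for x in o:print("carton",x["c"],x["size"],x["ang"])
rm=lambda im:(hsv(im)[...,2]>125)
for roi in ((168,118,197,168),(204,130,230,182)):
    o,m,im=subrect(d,rm,.022,roi,16); cv2.imwrite(f"pics/m{roi[0]}.png",np.hstack([m,im[...,1]]))
    for x in o:print("rail",x["c"],x["size"],x["ang"])
E
```

```text
carton [ 349.35098267 -262.00140381] (19.933012008666992, 64.9112777709961) 81.13034057617188
carton [ 346.16503906 -280.49295044] (17.505828857421875, 64.250732421875) 81.18184661865234
carton [ 351.90039062 -243.86151123] (16.988840103149414, 64.51158905029297) 81.04947662353516
rail [ 471.52349854 -241.52914429] (39.45314407348633, 121.14324188232422) 66.61939239501953
rail [ 453.49801636 -259.80508423] (8.371272087097168, 108.77601623535156) 69.83387756347656
rail [ 515.58074951 -224.91265869] (10.717411994934082, 7.893237590789795) 89.9601058959961
rail [ 419.54766846 -345.0920105 ] (104.76019287109375, 39.85554504394531) 0.18272410333156586
rail [ 426.47128296 -334.43579102] (9.804235458374023, 108.96466064453125) 69.82720184326172
rail [ 488.01287842 -359.90911865] (9.80394172668457, 4.6744256019592285) 89.94747161865234
```

Run:
```python
import cv2
a=cv2.imread("pics/m1.png",0);b=cv2.imread("pics/m168.png",0);c=cv2.imread("pics/m204.png",0)
import numpy as np
print(a.shape,b.shape,c.shape)
H=500
cv2.imwrite("pics/mm.png",np.hstack([cv2.resize(x,(int(x.shape[1]*H/x.shape[0]*.45),int(H*.45))) for x in(a,b,c)]))
```

```text
(440, 440) (800, 928) (832, 832)
```

View pics/mm.png

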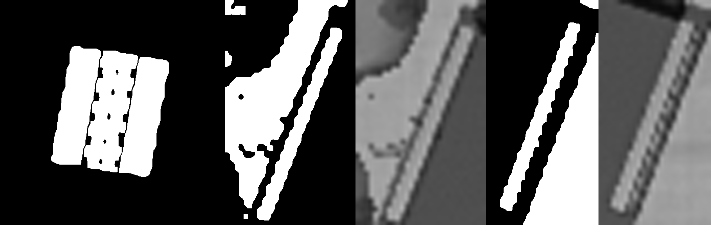

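Lane, from the two rails (79.3 mm between their centres, expected 79):
- Yaw is about -20.1°, and the origin is about (0.4165, -0.2885).

Carton:
- In the lane frame it is at about x = -72 mm, y = +1.7 mm, turned about +11°.

Plan: hold the fingers partly open (about 22 mm) and square to the lane, then push the rear wall from behind. The left finger touches first and turns the carton square. The tips stay above the rail tops throughout. First I'll swing the arm over in an arc at height.

Call:
move_arm(
  motion=[
    [[-1,-1,0],[0,0,0.012],-0.48],
    [[-1,-1,0],[0,0,0],-0.48],
    [[-1,-1,0],[0,0,0],-0.48],
    [[-1,-1,0],[0,0,0],-0.48],
    [[-1,-1,0],[0,0,0],-0.48],
    [[-1,-1,0],[0,0,0],-0.48],
    [[-1,-1,0],[0,0,0],-0.48],
    [[-1,-1,0],[0,0,0],-0.48],
    [[-1,-1,0],[0,0,0],-0.48],
    [[-1,-1,0],[0,0,0],-0.48],
    [[-1,-1,0],[0,0,0],-0.48],
    [[-1,-1,0],[0,0,0],-0.48],
  ],
)

```text
time_s: 1.35
position: [0.3225, 0.2034, 0.2304]
tool_rot: [[-0.941, 0.337, 0.002], [0.337, 0.941, 0.001], [-0.001, 0.002, -1.0]]
ft_force: [0.5, 0.4, -0.1]
grip_width: 0.022
```

Call:
move_arm(
  motion=[
    [[-1,-1,0],[0,0,0],-0.48],
    [[-1,-1,0],[0,0,0],-0.48],
    [[-1,-1,0],[0,0,0],-0.48],
    [[-1,-1,0],[0,0,0],-0.48],
    [[-0.5,-1,0],[0,0,0],-0.48],
    [[0,-1,0],[0,0,0],-0.48],
    [[0,-1,0],[0,0,0],-0.48],
    [[0,-1,0],[0,0,0],-0.48],
    [[0,-1,0],[0,0,0],-0.48],
    [[0,-1,0],[0,0,0],-0.48],
    [[0,-1,0],[0,0,0],-0.48],
    [[0,-1,0],[0,0,0],-0.48],
  ],
)

```text
time_s: 2.35
position: [0.3275, -0.0678, 0.2312]
tool_rot: [[-0.941, 0.339, 0.007], [0.339, 0.941, 0.0], [-0.006, 0.003, -1.0]]
ft_force: [0.3, 0.2, -0.5]
grip_width: 0.0225
```

Call:
move_arm(
  motion=[
    [[-0.13,-1,0],[0,0,0],-0.48],
    [[-0.13,-1,0],[0,0,0],-0.48],
    [[-0.13,-1,0],[0,0,0],-0.48],
    [[-0.13,-1,0],[0,0,0],-0.48],
    [[-0.13,-1,0],[0,0,0],-0.48],
    [[-0.13,-1,0.5],[0,0,0],-0.48],
    [[-0.13,-1,0.5],[0,0,0],-0.48],
    [[-0.13,-1,0.5],[0,0,0],-0.48],
    [[-0.13,-0.8,0.5],[0,0,0],-0.48],
    [[0,0,0],[0,0,0],-0.48],
  ],
)

```text
time_s: 3.18
position: [0.2858, -0.253, 0.1915]
tool_rot: [[-0.939, 0.343, 0.012], [0.343, 0.939, -0.006], [-0.013, -0.001, -1.0]]
ft_force: [-0.4, 0.9, -0.4]
grip_width: 0.0226
```

```bash
cat >> h.py <<'E'
yaw=np.radians(-20.1); UX=np.array([np.cos(yaw),np.sin(yaw)]); UY=np.array([-UX[1],UX[0]]); O=np.array([416.5,-288.5])
def lane(p): q=np.asarray(p)[:2]-O; return np.array([q@UX,q@UY])
def rep():
    s=readout.observe(); T=s["tool_rot"]
    print("t",round(s["time_s"],2),"TCP lane mm",lane(s["position"]*1000).round(1),"z",round(s["position"][2]*1000,1),
      "tool yaw err deg",round(np.degrees(np.arctan2(-T[1,0],-T[0,0])-yaw),2),"tilt",T[2,:2].round(3),"f",s["ft_force"].round(1))
def see(name,roi=(150,110,250,220),k=5):
    d=imaging.get_image("top"); crop(d,*roi,k,name)
    o,m,im=subrect(d,topmask,.062,(155,110,235,220))
    for x in o: 
        if max(x["size"])>20: print("carton part lane",lane(x["c"]).round(1),np.round(x["size"],1),"yaw rel",round((x["ang"]-90 if x["ang"]>45 else x["ang"])+20.1,2))
E
python3 -c "
from h import *
rep();see('pics/t2.png')
d=imaging.get_image('scene');crop(d,130,80,300,230,4,'pics/s2.png')
cv2.imwrite('pics/w2.png',imaging.get_image('wrist')['img'])"
```

```text
t 3.18 TCP lane mm [-134.9  -11.6] z 191.5 tool yaw err deg 0.02 tilt [-0.013 -0.001] f [-0.4  0.9 -0.4]
carton part lane [-52.1 -13.5] [17.1 30.4] yaw rel 11.42
```

View pics/t2.png

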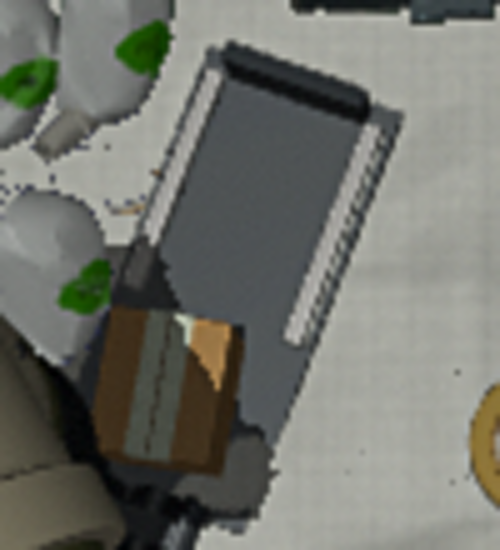

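View pics/s2.png

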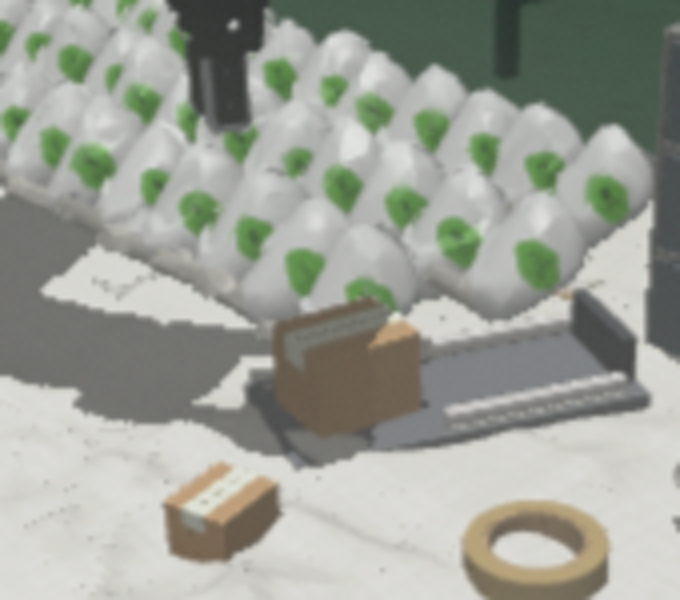

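View pics/w2.png

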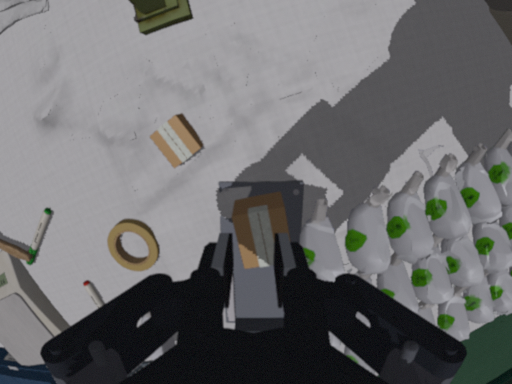

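The carton hasn't moved, and the smaller decoy is lying loose in front of the lane. Next I'll centre the tool on the lane and descend behind the carton.

Call:
move_arm(
  motion=[
    [[0,0.5,0.5],[0,0,0],-0.48],
    [[0,0.1,1],[0,0,0],-0.48],
    [[0,0,1],[0,0,0],-0.48],
    [[0,0,1],[0,0,0],-0.48],
    [[0,0,1],[0,0,0],-0.48],
    [[0,0,1],[0,0,0],-0.48],
    [[0,0,0.5],[0,0,0],-0.48],
    [[0,0,0],[0,0,0],-0.48],
    [[0,0,0],[0,0,0],-0.48],
  ],
)

```text
time_s: 4.08
position: [0.2973, -0.2347, 0.0756]
tool_rot: [[-0.943, 0.331, 0.022], [0.331, 0.944, -0.019], [-0.027, -0.01, -1.0]]
ft_force: [-0.4, -0.0, -0.3]
grip_width: 0.0224
```

```bash
python3 -c "
from h import *
rep();see('pics/t3.png')
d=imaging.get_image('scene');crop(d,130,80,300,230,4,'pics/s3.png')"
```

```text
t 4.08 TCP lane mm [-130.4    9.6] z 75.6 tool yaw err deg 0.78 tilt [-0.027 -0.01 ] f [-0.4 -0.  -0.3]
carton part lane [-63.7 -15.7] [17.5 53.8] yaw rel 11.42
carton part lane [-58.6   4.5] [19.9 37.5] yaw rel 10.8
```

View pics/s3.png

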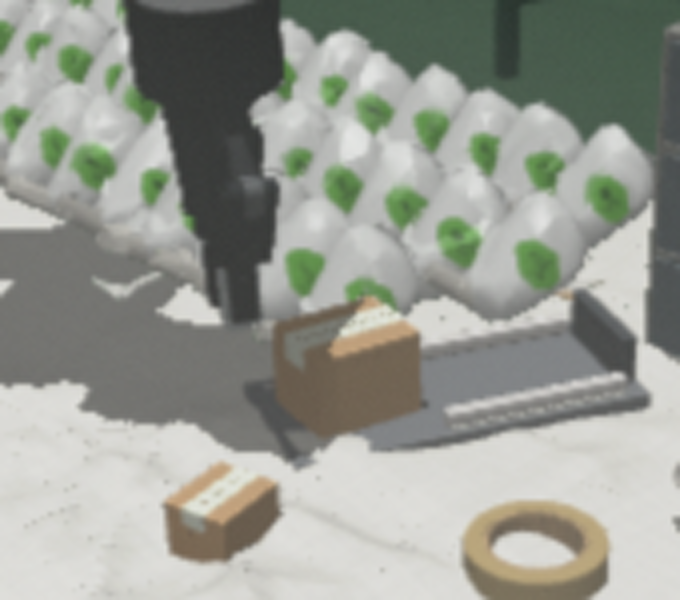

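View pics/t3.png

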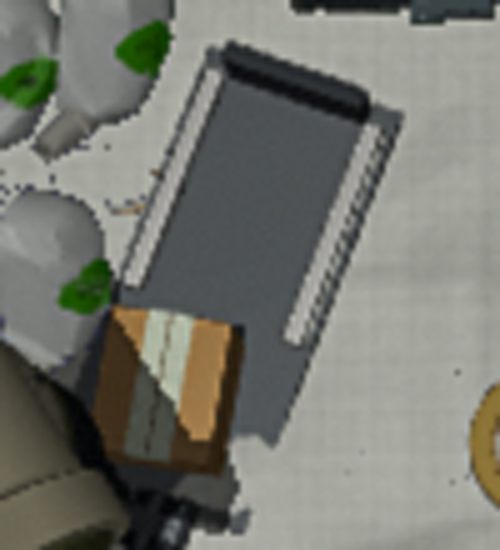

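Call:
move_arm(
  motion=[
    [[0.1,-0.25,0.2],[-0.005,0.013,0.006],-0.48],
    [[0.1,-0.2,0.2],[0,0,0],-0.48],
    [[0,0,0.2],[0,0,0],-0.48],
    [[0,0,0.2],[0,0,0],-0.48],
    [[0,0,0],[0,0,0],-0.48],
    [[0,0,0],[0,0,0],-0.48],
  ],
)

```text
time_s: 4.68
position: [0.2908, -0.2445, 0.0608]
tool_rot: [[-0.939, 0.345, 0.002], [0.345, 0.939, -0.004], [-0.003, -0.003, -1.0]]
ft_force: [0.0, -0.4, -0.2]
grip_width: 0.0225
```

```bash
python3 -c "
from h import *
rep()"
```

```text
t 4.68 TCP lane mm [-133.1   -1.9] z 60.8 tool yaw err deg -0.05 tilt [-0.003 -0.003] f [ 0.  -0.4 -0.2]
```

Call:
move_arm(
  motion=[
    [[0,0.05,0.3],[0,0,0],-0.48],
    [[0,0.05,0.3],[0,0,0],-0.48],
    [[0,0,0.3],[0,0,0],-0.48],
    [[0,0,0.3],[0,0,0],-0.48],
    [[0,0,0.15],[0,0,0],-0.48],
    [[0,0,0],[0,0,0],-0.48],
    [[0,0,0],[0,0,0],-0.48],
  ],
)

```text
time_s: 5.27
position: [0.2915, -0.242, 0.0305]
tool_rot: [[-0.939, 0.344, 0.001], [0.344, 0.939, -0.003], [-0.002, -0.002, -1.0]]
ft_force: [0.4, -0.4, 0.2]
grip_width: 0.022
```

```bash
python3 -c "
from h import *
rep();d=imaging.get_image('scene');crop(d,170,120,300,210,6,'pics/s4.png')
cv2.imwrite('pics/w4.png',imaging.get_image('wrist')['img'])"
```

```text
t 5.27 TCP lane mm [-133.4    0.7] z 30.5 tool yaw err deg -0.04 tilt [-0.002 -0.002] f [ 0.4 -0.4  0.2]
```

View pics/s4.png

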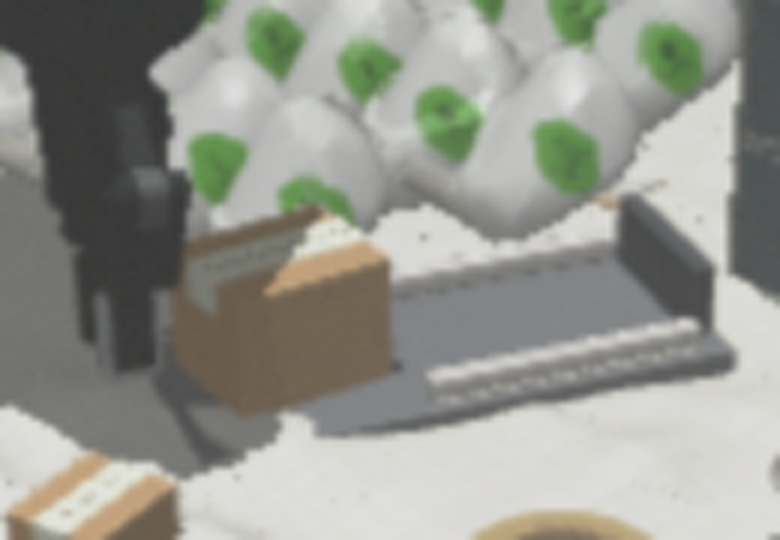

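View pics/w4.png

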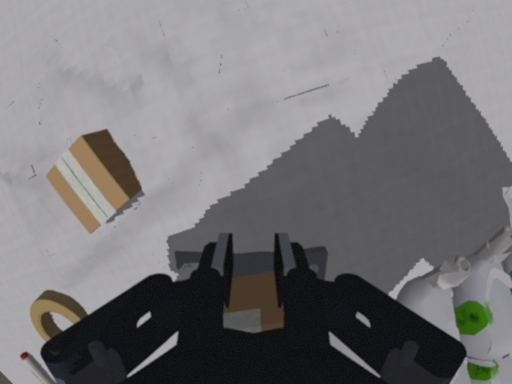

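Call:
move_arm(
  motion=[
    [[-0.1,0,-0.1],[0,0,0],-0.48],
    [[-0.1,0,-0.05],[0,0,0],-0.48],
    [[-0.1,0,0],[0,0,0],-0.48],
    [[-0.1,0,0],[0,0,0],-0.48],
    [[-0.1,0,0],[0,0,0],-0.48],
    [[-0.1,0,0],[0,0,0],-0.48],
    [[-0.1,0,0],[0,0,0],-0.48],
    [[-0.1,0,0],[0,0,0],-0.48],
    [[0,0,0],[0,0,0],-0.48],
  ],
)

```text
time_s: 6.12
position: [0.3081, -0.248, 0.0349]
tool_rot: [[-0.939, 0.344, 0.001], [0.344, 0.939, -0.004], [-0.002, -0.003, -1.0]]
ft_force: [-0.2, 0.1, 0.1]
grip_width: 0.0225
```

Run:
```python
from h import *
rep()
open('h.py','a').write('''
def topmask2(im):
    h=hsv(im); v=h[...,2]
    return (v>62)&(h[...,0]<26)&(h[...,1]>80)|((v>62)&(h[...,1]>20)&(h[...,0]>=20)&(h[...,0]<55)&(h[...,1]>24))
''')
d=imaging.get_image('top')
im=d['img'][160:212:4,165:205:4];print(hsv(im).tolist()[4:10])
crop(d,150,130,230,220,6,'pics/t5.png')
```

```text
t 6.12 TCP lane mm [-115.8    0.8] z 34.9 tool yaw err deg -0.01 tilt [-0.002 -0.003] f [-0.2  0.1  0.1]
[[[23, 57, 81], [27, 53, 53], [17, 148, 62], [16, 148, 62], [40, 30, 77], [40, 34, 68], [19, 98, 159], [17, 139, 152], [17, 162, 60], [90, 15, 87]], [[23, 56, 91], [24, 52, 73], [13, 68, 34], [17, 148, 62], [47, 29, 79], [42, 34, 75], [17, 144, 143], [17, 137, 154], [16, 158, 42], [99, 20, 90]], [[24, 52, 98], [24, 58, 84], [23, 51, 65], [18, 141, 58], [37, 31, 75], [45, 27, 75], [16, 144, 62], [18, 135, 164], [17, 152, 47], [90, 17, 89]], [[23, 56, 105], [24, 52, 94], [26, 53, 77], [25, 58, 53], [27, 36, 64], [50, 29, 79], [18, 138, 63], [17, 144, 62], [16, 125, 49], [102, 14, 89]], [[25, 55, 111], [25, 55, 102], [27, 54, 89], [28, 53, 72], [120, 21, 12], [30, 48, 69], [17, 143, 64], [17, 146, 56], [15, 31, 33], [103, 21, 87]], [[26, 51, 116], [27, 52, 108], [23, 59, 99], [25, 57, 76], [23, 54, 80], [21, 66, 54], [18, 138, 63], [17, 150, 46], [102, 34, 38], [110, 20, 38]]]
```

View pics/t5.png

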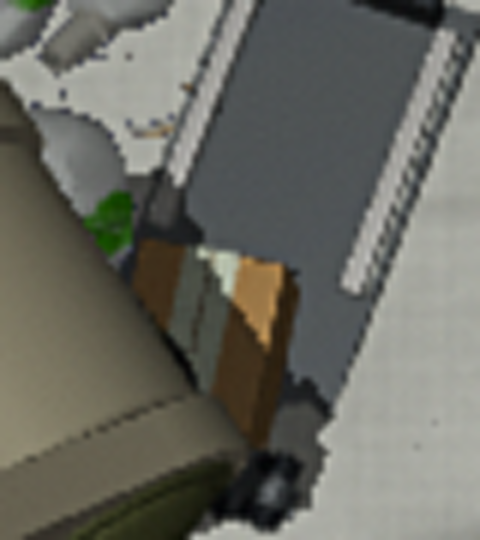

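Call:
move_arm(
  motion=[
    [[-0.1,0,0],[0,0,0],-0.48],
    [[-0.1,0,0],[0,0,0],-0.48],
    [[-0.1,0,0],[0,0,0],-0.48],
    [[0,0,0],[0,0,0],-0.48],
    [[0,0,0],[0,0,0],-0.48],
  ],
)

```text
time_s: 6.58
position: [0.3135, -0.2493, 0.0347]
tool_rot: [[-0.939, 0.344, -0.0], [0.344, 0.939, -0.002], [-0.0, -0.002, -1.0]]
ft_force: [-1.7, 0.8, 2.0]
grip_width: 0.0222
```

```bash
cat >> h.py <<'E'
def pose_front(d,fl,fr,z=.062):
    P=ray(d,[fl,fr],z)[:,:2]*1000; L,R=lane(P[0]),lane(P[1]); v=L-R
    a=np.arctan2(-v[0],v[1]); c=(L+R)/2-32*np.array([np.cos(a),np.sin(a)])
    print("front edge len",round(np.hypot(*v),1),"carton lane",c.round(1),"yaw",round(np.degrees(a),1))
def c6(u,v,u0=150,v0=130,k=6): return ((u+.5)/k-.5+u0,(v+.5)/k-.5+v0)
E
python3 - <<'E'
from h import *
rep();d=imaging.get_image('top');crop(d,150,130,230,220,6,'pics/t6.png')
pose_front(d,c6(142,240),c6(298,262))
pose_front(d,c6(108,308,150,110,5),c6(243,325,150,110,5))
s=imaging.get_image('scene');crop(s,180,130,290,200,7,'pics/s6.png')
E
```

```text
t 6.58 TCP lane mm [-110.2    1.4] z 34.7 tool yaw err deg 0.0 tilt [-0.    -0.002] f [-1.7  0.8  2. ]
front edge len 57.8 carton lane [-68.5  -2.6] yaw 11.8
front edge len 59.8 carton lane [-72.6  -1. ] yaw 12.7
```

View pics/t6.png

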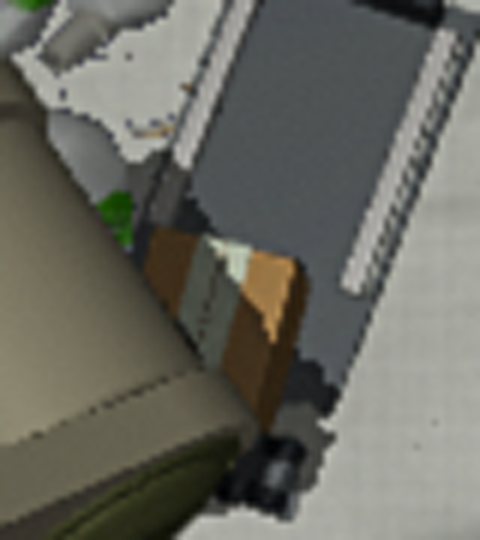

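View pics/s6.png

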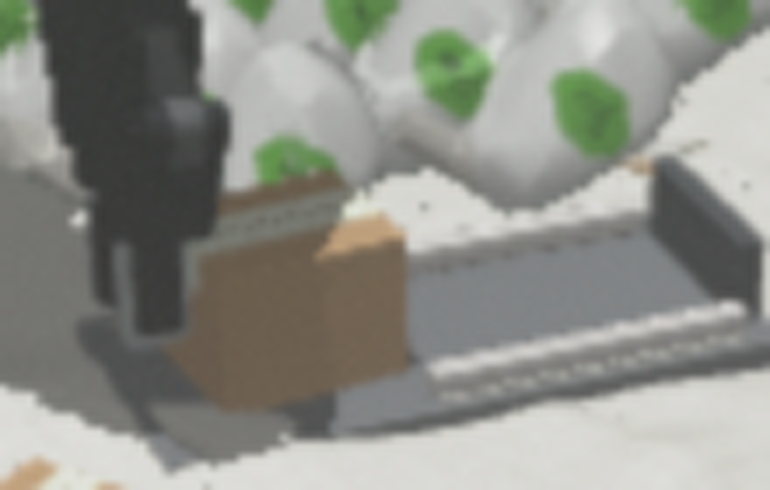

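```bash
cat >> h.py <<'E'
def pose_right(d,rb,fb,z=.012):
    P=ray(d,[rb,fb],z)[:,:2]*1000; A,B=lane(P[0]),lane(P[1]); v=B-A; a=np.arctan2(v[1],v[0])
    n=np.array([-np.sin(a),np.cos(a)]); c=(A+B)/2+27*n
    print("right edge",A.round(1),B.round(1),"len",round(np.hypot(*v),1),"carton lane",c.round(1),"yaw",round(np.degrees(a),1))
E
python3 - <<'E'
from h import *
d=imaging.get_image('top');pose_front(d,c6(155,228),c6(300,260))
s=imaging.get_image('scene')
pose_right(s,c6(222,408,180,130,7),c6(408,363,180,130,7))
pose_right(s,c6(245,412,170,120,6),c6(388,368,170,120,6))
pose_right(s,c6(187,293,180,140,6),c6(331,247,180,140,6))
E
```

```text
front edge len 54.6 carton lane [-65.5  -1.7] yaw 7.4
right edge [-91.9 -18.6] [-27.6 -14.1] len 64.5 carton lane [-61.6  10.6] yaw 4.0
right edge [-94.2 -19.4] [-34.3  -8.9] len 60.9 carton lane [-69.   12.4] yaw 10.0
right edge [-93.8 -20.4] [-33.   -8.6] len 61.9 carton lane [-68.5  12. ] yaw 11.0
```

Run:
```python
from h import *
s=imaging.get_image('scene')
im=s['img'].copy()
def W(x,y,z): p=(O+x*UX+y*UY)/1000; return [p[0],p[1],z]
k=6;u0,v0=180,130
big=cv2.resize(im[v0:205,u0:300],None,fx=k,fy=k,interpolation=cv2.INTER_CUBIC)
def poly(pts,col):
    q=proj(s,pts); q=((q-[u0,v0]+.5)*k-.5).round().astype(int); cv2.polylines(big,[q],True,col,1)
for y in (35,-44): poly([W(-30,y,.022),W(80,y,.022),W(80,y+9,.022),W(-30,y+9,.022)],(0,0,255))
poly([W(80,-35,.042),W(80,35,.042),W(80,35,.012),W(80,-35,.012)],(255,0,0))
poly([W(-120,-49,.012),W(93,-49,.012),W(93,49,.012),W(-120,49,.012)],(0,255,0))
cv2.imwrite('pics/ov.png',big)
```

```text
(no output)
```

View pics/ov.png

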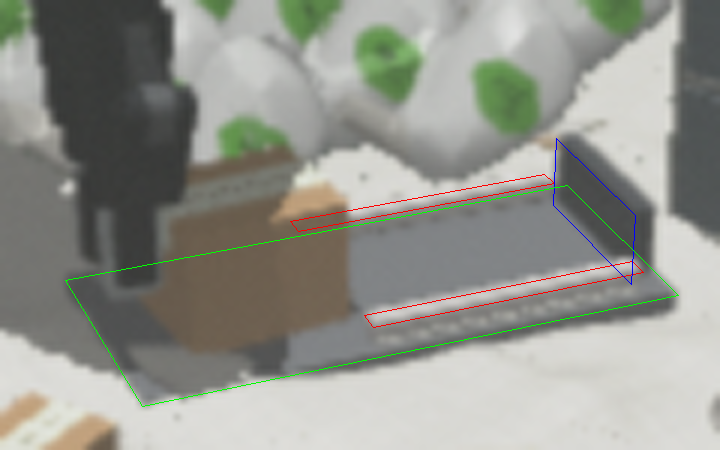

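Run:
```python
from h import *
d=imaging.get_image('top')
L=lambda d,p,z:[lane(q*1000).round(1) for q in ray(d,p,z)]
print("top: right bottom f,r",L(d,[c6(243,330,150,110,5),c6(220,472,150,110,5)],.012))
print("top: right top f,r",L(d,[c6(235,322,150,110,5),c6(211,466,150,110,5)],.062))
s=imaging.get_image('scene')
print("scene: right bottom f,r",L(s,[c6(331,247,180,140,6),c6(187,293,180,140,6)],.012))
print("scene: right top f,r, lf, lr",L(s,[c6(330,137,180,140,6),c6(180,184,180,140,6),c6(265,86,180,140,6),c6(112,128,180,140,6)],.062))
print("scene rail right inner top",L(s,[c6(368,253,180,140,6),c6(628,200,180,140,6)],.022))
print("scene rail left ",L(s,[c6(555,122,180,140,6)],.022))
print("scene stop top face edge",L(s,[c6(562,78,180,140,6),c6(645,150,180,140,6)],.042))
```

```text
top: right bottom f,r [array([-30.3, -14.9]), array([-96. , -28.6])]
top: right top f,r [array([-34.8, -19.4]), array([-97.8, -32.3])]
scene: right bottom f,r [array([-33. ,  -8.6]), array([-93.8, -20.4])]
scene: right top f,r, lf, lr [array([-35.2, -14.8]), array([-96.9, -28.5]), array([-43.1,  33.2]), array([-106.7,   21.4])]
scene rail right inner top [array([-28.1, -34. ]), array([ 79. , -33.5])]
scene rail left  [array([80.8, 35.7])]
scene stop top face edge [array([82.5, 34.3]), array([ 85.3, -32.9])]
```

Run:
```python
from h import *
d=imaging.get_image('top');pose_front(d,c6(155,228),c6(292,258))
big=cv2.resize(d['img'][160:215,170:215],None,fx=12,fy=12,interpolation=cv2.INTER_CUBIC)
big=np.clip(big.astype(float)*1.8,0,255).astype(np.uint8);cv2.imwrite('pics/t7.png',big[:,:])
```

```text
front edge len 51.5 carton lane [-65.7  -0.3] yaw 7.5
```

View pics/t7.png

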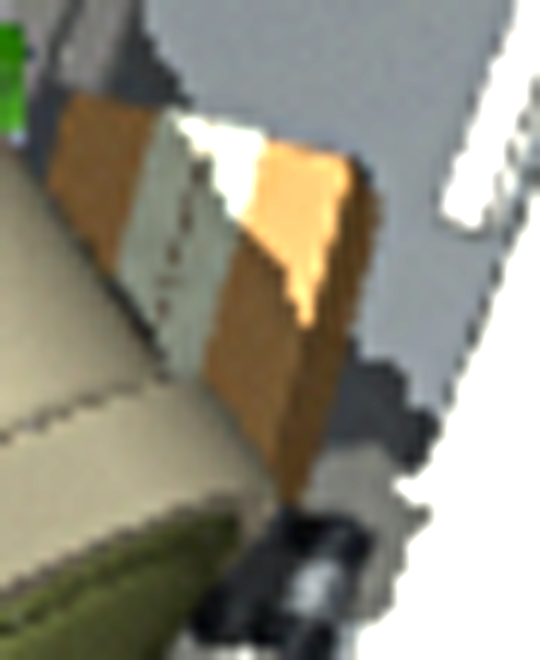

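```bash
cat >> h.py <<'E'
def pz(fl,fr,rr,s1,s2,d=None):
    d=d or imaging.get_image('top')
    g=lambda p:lane(ray(d,c6(*p,170,160,12),.062)[0]*1000)
    pose_front(d,c6(*fl,170,160,12),c6(*fr,170,160,12))
    for n,a,b in(("right",rr,fr),("seam",s2,s1)):
        A,B=g(a),g(b);v=B-A;print(n,A.round(1),B.round(1),"yaw",round(np.degrees(np.arctan2(v[1],v[0])),1))
def big12(name):
    d=imaging.get_image('top')
    b=cv2.resize(d['img'][160:215,170:225],None,fx=10,fy=10,interpolation=cv2.INTER_CUBIC)
    cv2.imwrite(name,np.clip(b.astype(float)*1.8,0,255).astype(np.uint8))
E
python3 -c "
from h import *
pz((68,95),(352,157),(282,490),(205,165),(158,325))"
```

```text
front edge len 53.4 carton lane [-65.4  -0.7] yaw 7.5
right [-91.9 -33. ] [-30.2 -23. ] yaw 9.2
seam [-71.3  -0.9] [-40.8   1.7] yaw 5.0
```

Call:
move_arm(
  motion=[
    [[-0.1,0,0],[0,0,0],-0.48],
    [[-0.1,0,0],[0,0,0],-0.48],
    [[-0.1,0,0],[0,0,0],-0.48],
    [[0,0,0],[0,0,0],-0.48],
    [[0,0,0],[0,0,0],-0.48],
  ],
)

```text
time_s: 7.45
position: [0.3193, -0.2512, 0.0347]
tool_rot: [[-0.939, 0.344, -0.001], [0.344, 0.939, -0.001], [0.001, -0.001, -1.0]]
ft_force: [-2.2, 0.5, 1.3]
grip_width: 0.0222
```

```bash
python3 -c "
from h import *
rep();big12('pics/t8.png')"
```

```text
t 7.45 TCP lane mm [-104.1    1.7] z 34.7 tool yaw err deg 0.0 tilt [ 0.001 -0.001] f [-2.2  0.5  1.3]
```

View pics/t8.png

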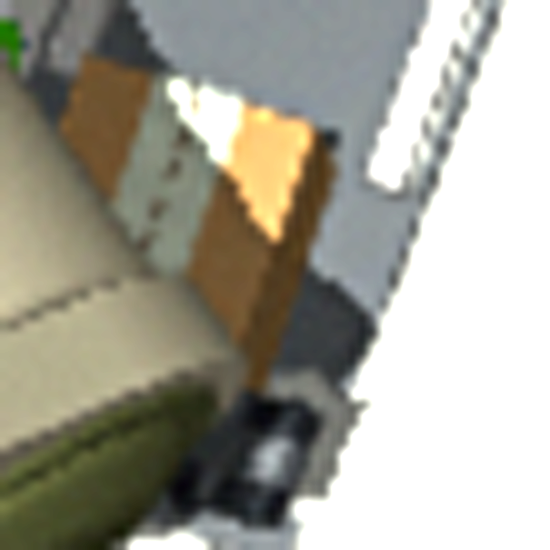

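```bash
sed -i 's/170,160,12)/170,160,10)/g' h.py; python3 -c "
from h import *
pz((82,58),(314,128),(242,368),(186,122),(143,243))"
```

```text
front edge len 53.6 carton lane [-61.4  -2. ] yaw 3.0
right [-83.1 -31.3] [-28.1 -27.1] yaw 4.4
seam [-64.8  -1.1] [-36.4  -0.2] yaw 1.8
```

Call:
move_arm(
  motion=[
    [[-0.1,0,0],[0,0,0],-0.48],
    [[-0.1,0,0],[0,0,0],-0.48],
    [[-0.1,0,0],[0,0,0],-0.48],
    [[-0.1,0,0],[0,0,0],-0.48],
    [[0,0,0],[0,0,0],-0.48],
  ],
)

```text
time_s: 7.97
position: [0.3274, -0.2542, 0.0347]
tool_rot: [[-0.939, 0.344, -0.001], [0.344, 0.939, -0.001], [0.001, -0.001, -1.0]]
ft_force: [-1.8, 0.5, 0.1]
grip_width: 0.0227
```

```bash
python3 -c "
from h import *
rep();big12('pics/t9.png')"
```

```text
t 7.97 TCP lane mm [-95.4   1.6] z 34.7 tool yaw err deg -0.02 tilt [ 0.001 -0.001] f [-1.8  0.5  0.1]
```

View pics/t9.png

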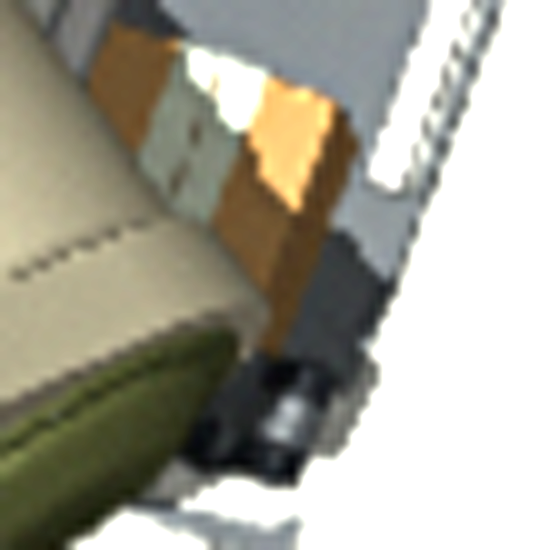

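```bash
python3 -c "
from h import *
pz((112,22),(338,98),(268,330),(210,90),(172,195))
s=imaging.get_image('scene');crop(s,185,130,295,205,7,'pics/s9.png')"
```

```text
front edge len 52.8 carton lane [-52.6  -3.9] yaw 1.2
right [-73.4 -33.6] [-20.  -29.6] yaw 4.2
seam [-52.7  -3.2] [-28.   -2.6] yaw 1.4
```

View pics/s9.png

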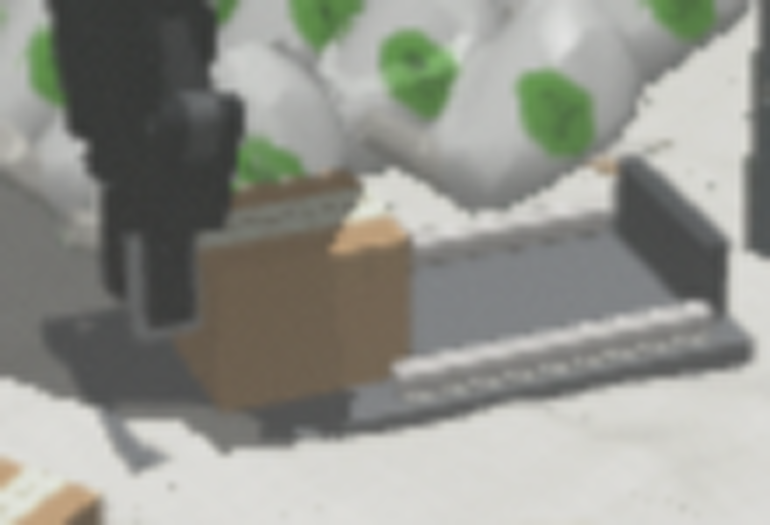

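The carton is now nearly square, with yaw about 1.5° and y about -3 mm. I'll keep pushing and steer slightly to the left.

Call:
move_arm(
  motion=[
    [[-0.1,0.015,0],[0,0,0],-0.48],
    [[-0.1,0.015,0],[0,0,0],-0.48],
    [[-0.1,0.015,0],[0,0,0],-0.48],
    [[-0.1,0.015,0],[0,0,0],-0.48],
    [[-0.1,0.015,0],[0,0,0],-0.48],
    [[-0.1,0.015,0],[0,0,0],-0.48],
    [[-0.1,0.015,0],[0,0,0],-0.48],
    [[0,0,0],[0,0,0],-0.48],
  ],
)

```text
time_s: 8.78
position: [0.3421, -0.2572, 0.0347]
tool_rot: [[-0.939, 0.344, -0.002], [0.344, 0.939, -0.001], [0.002, -0.001, -1.0]]
ft_force: [-1.5, -0.0, 0.3]
grip_width: 0.0221
```

```bash
python3 - <<'E'
from h import *
rep()
open('h.py','a').write('''
def big2(name,u0,v0,k=10,n=55,g=1.8):
    d=imaging.get_image('top')
    b=cv2.resize(d['img'][v0:v0+n,u0:u0+n],None,fx=k,fy=k,interpolation=cv2.INTER_CUBIC)
    cv2.imwrite(name,np.clip(b.astype(float)*g,0,255).astype(np.uint8))
def pz2(u0,v0,fl,fr,rr,s1,s2,k=10):
    d=imaging.get_image('top')
    g=lambda p:lane(ray(d,c6(*p,u0,v0,k),.062)[0]*1000)
    pose_front(d,c6(*fl,u0,v0,k),c6(*fr,u0,v0,k))
    for n,a,b in(("right",rr,fr),("seam",s2,s1)):
        A,B=g(a),g(b);v=B-A;print(n,A.round(1),B.round(1),"yaw",round(np.degrees(np.arctan2(v[1],v[0])),1))
''')
E
python3 -c "
from h import *
big2('pics/t10.png',170,140)"
```

```text
t 8.78 TCP lane mm [-80.7   3.8] z 34.7 tool yaw err deg -0.04 tilt [ 0.002 -0.001] f [-1.5 -0.   0.3]
```

View pics/t10.png

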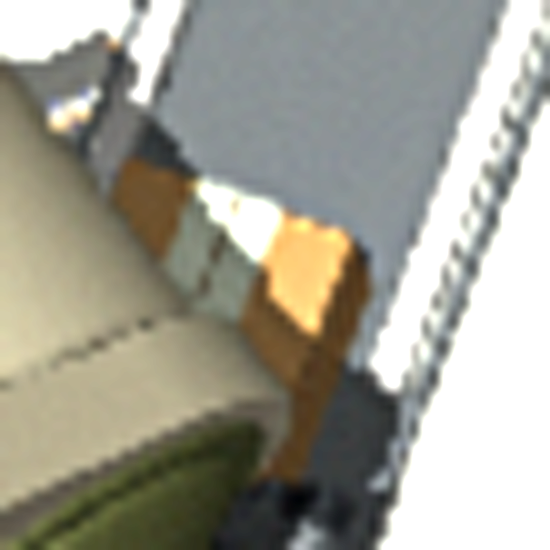

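```bash
python3 -c "
from h import *
pz2(170,140,(128,154),(355,236),(290,450),(237,200),(205,290))"
```

```text
front edge len 53.6 carton lane [-37.7  -1.3] yaw -0.2
right [-55.2 -31.8] [ -5.7 -28.2] yaw 4.1
seam [-28.3  -1.5] [-7.1 -0.9] yaw 1.7
```

Call:
move_arm(
  motion=[
    [[-0.12,0.005,0],[0,0,0],-0.48],
    [[-0.12,0.005,0],[0,0,0],-0.48],
    [[-0.12,0.005,0],[0,0,0],-0.48],
    [[-0.12,0.005,0],[0,0,0],-0.48],
    [[-0.12,0.005,0],[0,0,0],-0.48],
    [[-0.12,0.005,0],[0,0,0],-0.48],
    [[-0.12,0.005,0],[0,0,0],-0.48],
    [[-0.12,0.005,0],[0,0,0],-0.48],
    [[-0.12,0.005,0],[0,0,0],-0.48],
    [[-0.12,0.005,0],[0,0,0],-0.48],
    [[-0.12,0.005,0],[0,0,0],-0.48],
    [[0,0,0],[0,0,0],-0.48],
  ],
)

```text
time_s: 9.88
position: [0.3691, -0.2655, 0.0347]
tool_rot: [[-0.939, 0.344, -0.004], [0.344, 0.939, 0.001], [0.004, -0.001, -1.0]]
ft_force: [-1.7, -0.2, 0.5]
grip_width: 0.0223
```

```bash
python3 -c "
from h import *
rep();big2('pics/t11.png',175,120,10,60)"
```

```text
t 9.88 TCP lane mm [-52.5   5.3] z 34.7 tool yaw err deg -0.04 tilt [ 0.004 -0.001] f [-1.7 -0.2  0.5]
```

View pics/t11.png

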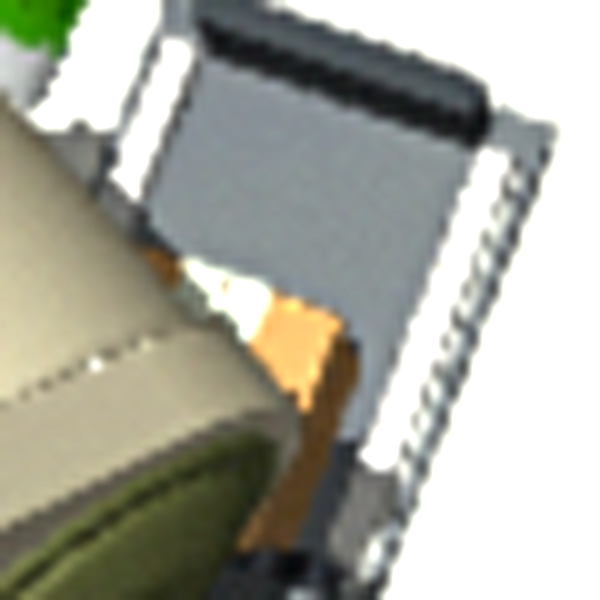

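```bash
python3 -c "
from h import *
pz2(175,120,(148,246),(342,318),(280,500),(228,275),(224,287))"
```

```text
front edge len 46.2 carton lane [-9.7 -2.9] yaw -0.7
right [-21.  -28.1] [ 22.  -26.4] yaw 2.3
seam [19.6  0.6] [22.5  0.7] yaw 2.9
```

Call:
move_arm(
  motion=[
    [[-0.12,0,0],[0,0,0],-0.48],
    [[-0.12,0,0],[0,0,0],-0.48],
    [[-0.12,0,0],[0,0,0],-0.48],
    [[-0.12,0,0],[0,0,0],-0.48],
    [[-0.12,0,0],[0,0,0],-0.48],
    [[-0.12,0,0],[0,0,0],-0.48],
    [[-0.12,0,0],[0,0,0],-0.48],
    [[-0.12,0,0],[0,0,0],-0.48],
    [[-0.12,0,0],[0,0,0],-0.48],
    [[-0.12,0,0],[0,0,0],-0.48],
    [[-0.12,0,0],[0,0,0],-0.48],
    [[0,0,0],[0,0,0],-0.48],
  ],
)

```text
time_s: 10.98
position: [0.3956, -0.275, 0.0346]
tool_rot: [[-0.939, 0.344, -0.005], [0.344, 0.939, 0.002], [0.005, 0.0, -1.0]]
ft_force: [-2.3, 0.2, 1.3]
grip_width: 0.0223
```

```bash
python3 -c "
from h import *
rep();big2('pics/t12.png',175,110,10,60)
s=imaging.get_image('scene');crop(s,185,130,295,205,7,'pics/s12.png')"
```

```text
t 10.98 TCP lane mm [-24.2   5.5] z 34.6 tool yaw err deg -0.04 tilt [0.005 0.   ] f [-2.3  0.2  1.3]
```

View pics/t12.png

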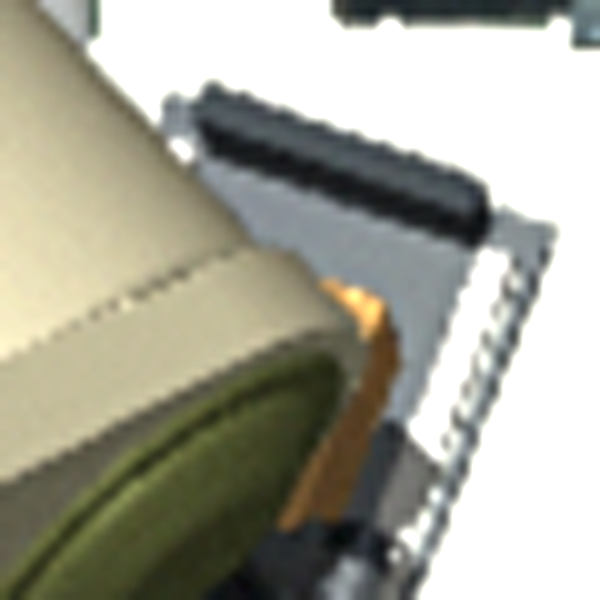

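View pics/s12.png

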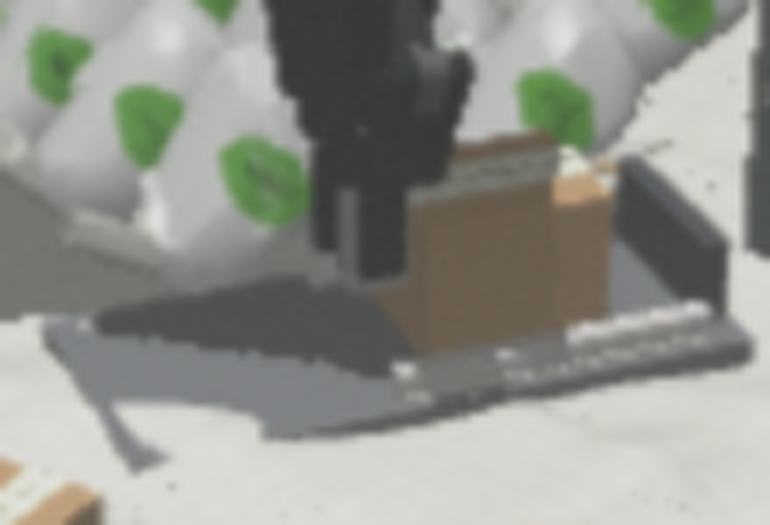

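```bash
python3 -c "
from h import *
d=imaging.get_image('top')
for p in ((378,298),(376,320),(320,450)): print(lane(ray(d,c6(*p,175,110,10),.062)[0]*1000))
print([lane(ray(d,c6(*p,175,110,10),.012)[0]*1000).round(1) for p in ((400,355),(350,515))])"
```

```text
[ 50.26583933 -24.28642303]
[ 45.40869371 -25.64003976]
[ 13.52371135 -24.42903172]
[array([ 51. , -24.9]), array([ 11. , -27.4])]
```

Call:
move_arm(
  motion=[
    [[-0.12,-0.01,0],[0,0,0],-0.48],
    [[-0.12,-0.01,0],[0,0,0],-0.48],
    [[-0.12,-0.01,0],[0,0,0],-0.48],
    [[-0.12,-0.01,0],[0,0,0],-0.48],
    [[-0.12,-0.01,0],[0,0,0],-0.48],
    [[-0.12,-0.01,0],[0,0,0],-0.48],
    [[-0.12,-0.01,0],[0,0,0],-0.48],
    [[-0.12,-0.01,0],[0,0,0],-0.48],
    [[-0.1,-0.01,0],[0,0,0],-0.48],
    [[-0.05,0,0],[0,0,0],-0.48],
    [[0,0,0],[0,0,0],-0.48],
  ],
)

```text
time_s: 12.05
position: [0.4169, -0.2845, 0.0345]
tool_rot: [[-0.939, 0.344, -0.007], [0.344, 0.939, 0.004], [0.008, 0.001, -1.0]]
ft_force: [-3.1, 1.7, 3.7]
grip_width: 0.0223
```

```bash
python3 -c "
from h import *
rep()
s=imaging.get_image('scene');crop(s,185,130,295,205,7,'pics/s13.png')"
```

```text
t 12.05 TCP lane mm [-1.   3.9] z 34.5 tool yaw err deg -0.05 tilt [0.008 0.001] f [-3.1  1.7  3.7]
```

View pics/s13.png

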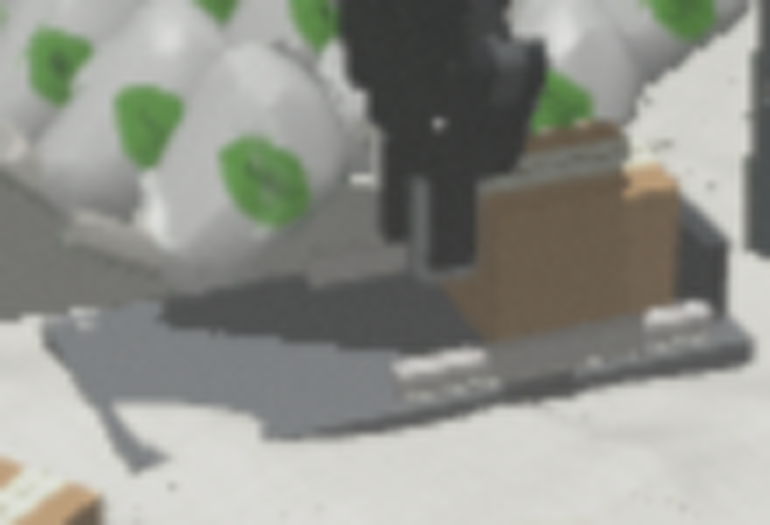

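Call:
move_arm(
  motion=[
    [[-0.08,0,0],[0,0,0],-0.48],
    [[-0.08,0,0],[0,0,0],-0.48],
    [[-0.08,0,0],[0,0,0],-0.48],
  ],
)

```text
time_s: 12.35
position: [0.4213, -0.2861, 0.0344]
tool_rot: [[-0.939, 0.345, -0.007], [0.345, 0.939, 0.004], [0.008, 0.001, -1.0]]
ft_force: [-4.2, 1.4, 2.2]
grip_width: 0.022
```

Call:
move_arm(
  motion=[
    [[-0.06,0,0],[0,0,0],-0.48],
    [[-0.06,0,0],[0,0,0],-0.48],
  ],
)

```text
time_s: 12.52
position: [0.4228, -0.2867, 0.0344]
tool_rot: [[-0.939, 0.344, -0.01], [0.344, 0.939, 0.005], [0.011, 0.001, -1.0]]
ft_force: [-17.0, 2.5, 11.6]
grip_width: 0.0222
```

The force jumped to 17 N at TCP lane x of about 5.3 mm, where the stop was expected, so the carton is seated. I'll back straight off, then rise.

Call:
move_arm(
  motion=[
    [[0.15,0,0],[0,0,0],-0.48],
    [[0.3,0,0],[0,0,0],-0.48],
    [[0.5,0,0],[0,0,0],-0.48],
    [[0.5,-0.05,0],[0,0,0],-0.48],
    [[0.5,0,0],[0,0,0],-0.48],
    [[0.5,0,-0.5],[0,0,0],-0.48],
    [[0,0,-1],[0,0,0],-0.48],
    [[0,0,-1],[0,0,0],-0.48],
    [[0,0,-1],[0,0,0],-0.48],
    [[0,0,-1],[0,0,0],-0.48],
    [[0,0,-1],[0,0,0],-0.48],
    [[0,0,-1],[0,0,0],-0.48],
  ],
)

```text
time_s: 13.52
position: [0.3754, -0.2704, 0.1662]
tool_rot: [[-0.938, 0.346, -0.004], [0.346, 0.938, 0.004], [0.005, 0.003, -1.0]]
ft_force: [0.5, -0.8, 0.2]
grip_width: 0.0222
```

Call:
move_arm(
  motion=[
    [[0,1,0],[0,0,0],-0.48],
    [[0,1,0],[0,0,0],-0.48],
    [[0,1,0],[0,0,0],-0.48],
    [[0,1,0],[0,0,0],-0.48],
    [[0,1,0],[0,0,0],-0.48],
    [[0,1,0],[0,0,0],-0.48],
    [[0,1,0],[0,0,0],-0.48],
    [[0,1,0],[0,0,0],-0.48],
    [[0,1,0],[0,0,0],-0.48],
    [[0,0,0],[0,0,0],-0.48],
    [[0,0,0],[0,0,0],-0.48],
  ],
)

```text
time_s: 14.43
position: [0.4439, -0.0972, 0.1711]
tool_rot: [[-0.937, 0.348, 0.019], [0.348, 0.937, -0.009], [-0.02, -0.002, -1.0]]
ft_force: [-0.8, -0.9, 0.1]
grip_width: 0.0225
```

```bash
python3 -c "
from h import *
rep();see('pics/t14.png')
s=imaging.get_image('scene');crop(s,185,130,295,205,7,'pics/s14.png')"
```

```text
t 14.43 TCP lane mm [-40.  189.1] z 171.1 tool yaw err deg -0.27 tilt [-0.02  -0.002] f [-0.8 -0.9  0.1]
carton part lane [48.  -1.2] [20.1 65. ] yaw rel 0.08
carton part lane [ 47.7 -19.8] [17.5 64.1] yaw rel -0.16
carton part lane [47.9 17. ] [17.  64.2] yaw rel -0.17
```

View pics/t14.png

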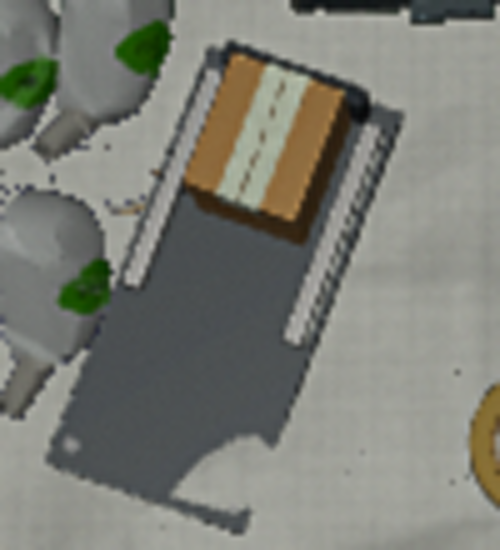

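View pics/s14.png

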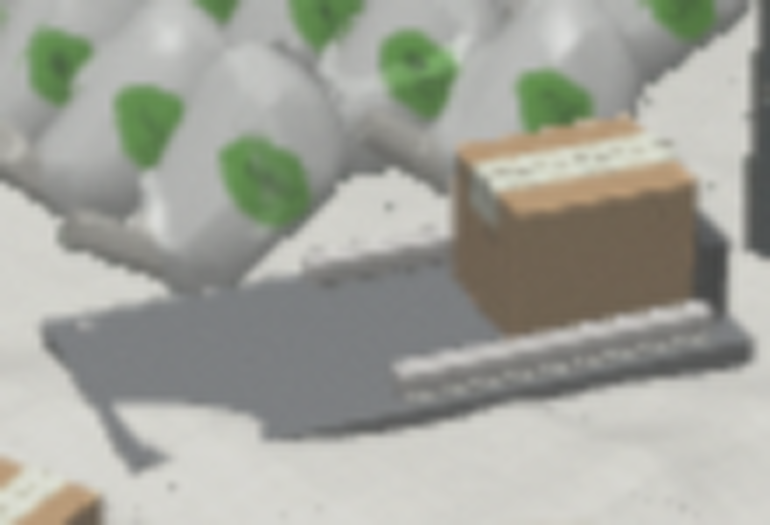

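The carton is at lane (47.9, -1.3) mm with yaw about -0.1°, upright against the stop. The robot is clear, so I'll hand in.

```bash
python3 -c "
from rig import job,readout
print(readout.observe()['qvel'].round(2)); job.close_job()"
```

```text
[-0.93  0.04 -0.19 -0.15  0.24 -0.05]
the job is handed in; nothing more can be done
```

I squared the carton up, pushed it between the rails to the end stop, backed the arm away and handed the job in at about 14.5 s. I pushed only on the rear wall, with both fingertips about 22 mm apart and kept above the rail tops. The left finger touched first and turned the carton square. I then steered it slightly sideways while pushing, until the force rose to about 17 N at the stop.

- **Final position:** the top camera put the carton at lane x of about 47.9 mm, y of about -1.3 mm, and about -0.1° from square. The scene picture shows it standing upright against the stop. The fingers were about 190 mm to the side and 170 mm up.
- **Camera disagreement:** mid-task, the scene camera put the carton's lower right edge up to 10 mm further left than the top camera did. Its upper edges agreed to 1–4 mm, so I relied on the top view.
- **Rail contact:** there is no direct sensor for this. The smallest carton-to-rail gap I estimated was about 5 mm.
- **Bystanders:** I never went near the tape roll, red marker or loose iron head, but I did not measure their positions again at the end.

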